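# Clamp the whetstone in its cam-lock holder

### The arm

A 6-joint arm with a two-finger parallel gripper is mounted at the origin on the work surface; the furniture and walls round the work are solid. World frame = base frame: x ahead of the robot, y to its left, z up, the work surface at z = 0. Lengths are in m, angles in rad, forces in N, time in s.
With the tool pointing down it reaches from about 0.425 to 0.925 m from the base axis. Payload 12.5 kg.
Tool frame: the origin (TCP) lies on the centre line of the jaws, within the pads' length; the fingertips stand 19 mm ahead of it and the grasp point (between the pads) is the TCP; x points along the fingers, y is the direction in which the jaws open and shut, and the axes are right-handed (so a half turn about x gives the same grasp; the last joint's range is limited). The gripper opens to 85 mm and grips with 20 to 120 N. Pads are 22 mm wide; open, the fingers measure 114 mm over their backs; the gripper's body (76 mm by 85 mm) begins 54 mm behind the grasp point. The pads swing forward as they close: fully open they stand 13 mm farther back than shut.
Start: joints at [-1.296, 0.491, 1.559, -0, 1.092, -0.106], TCP at [0.232, -0.58, 0.25] pointing down, gripper open.
Joint ranges: [-3.1, 3.1], [-0.84, 2.19], [0.05, 2.79], [-1.13, 4.28], [0.06, 2.93], [-2.69, 2.69]. Speed limits (rad/s): [2.22, 2.22, 2.79, 3.14, 3.14, 3.14].

### API

Orientations are given as a unit quaternion [w, x, y, z].
In Python, from cell import telemetry, optics, close_job, spotter gives the robot as it stands.
- The arm moves only by the tool send_rows, never from a script. Its argument "plan" is a list of rows, each an object of numbers: "rx", "ry", "rz": the turn, a rotation vector about the tool's x, y, z in rad; "tx", "ty", "tz": the shift along the tool's x, y, z in mm; "claw": the closure, from -1 (fully open) to 1 (shut). A call has 1 to 20 rows; each row shifts and turns the commanded pose from where the row before left it, along the tool's axes as they then stand; what a row does not reach is not made up. A row lasts 1/12 s, in which the tool goes at most 41.7 mm and 7.16 degrees, less where a joint would pass 70% of its speed; a pose out of reach is approached as far as the arm can. A call with a gripper value outside its range is refused whole. The fingers move at their own pace and stop on an object; "grip_force" is the grip in N (left out, the last holds). Time passes only in rows, so rows that do not move let the fingers close. It gives the time, the measured TCP pose, the force and the opening at its end, in the units of the state.
- telemetry.get_obs(): the state, without advancing time (a new reading comes with each control period).
- optics.grab_frame(name): name is "scene" or "side" or "wrist"; returns a dict with "img" (420x560x3 uint8, red, green, blue), "z_map" (420x560 float32, m along the optical axis (not along the pixel's ray), 0 where there is no reading), "fx", "fy", "cx", "cy" (pixels), "rvec" (rotation vector, rad) and "tvec" (3), from world to camera coordinates, as OpenCV has them; the wrist camera has in their place "hand_eye" (4x4, takes a point from camera to tool coordinates, whose origin is the TCP and whose axes are the tool frame's). Camera axes: x right, y down, z forward; pixel columns grow to the right and rows downward; lengths in m; the calibration is good to about 2 mm. The wrist camera is an equidistant fisheye: a pixel r from the principal point sees the ray r / f radians off the axis. A picture is of the moment at which its call begins: read the wrist's pose just before it.
- close_job(): hands the job in, once; it reports no verdict.
Trained networks look in the newest picture that a camera, given by its name, has taken for a name from the list of things; names that differ only in an ending like _2 or _b are one class to them, and where a whole thing is asked for, a point or a joint stands for the part that bears it (a point fixed in the world has none). Each returns a list of dicts, best first, with "confidence" (0 to 1); they miss things now and then, are a little off and sometimes report something else, mostly with a low value. They report only what shows in the picture. A call takes as long as a camera call.
- spotter.recognise(camera, name): "extent" ([left, top, right, bottom] in pixels, round what is visible of it).
- spotter.landmark_of(camera, name): "point" ([column, row] in pixels: a listed point, or the origin of a listed thing).
The state is a dict: "time": time; "joint_pos": joint angles; "qvel": joint speeds; "tau": joint torques, N m; "tcp_pos": TCP position; "tool_rot": TCP orientation; "force": force on the tool from outside, world axes, zero at the start; "torque": the same for the moment, N m; "grip_width": finger opening in m.
Only numpy, scipy, OpenCV 4.12 (cv2) and the standard library are available. Lean on these libraries where they do the work, as an engineer would, in place of code of your own. Each camera call takes 0.05 s, during which the arm holds its last target.

### The job

The whetstone lies loose in its bench holder. Flip the red cam lever over to free the sliding jaw, push the jaw up until the stone is snug between the jaw and the fixed end stop, then flip the lever back fully to lock it there. Leave the stone flat in the holder, and do not disturb the oil bottle or the brush.

Things in the scene. Friction and masses are not known exactly. Their poses are not given: they have to be found in the camera images.
- holder: Whetstone holder bolted to the bench: blue plate 340 x 92 mm, top (the bed for the stone) 14 mm above the bench. Origin on the bench, z up; x runs along it from jaw to fixed stop, roughly away from the robot; y left. Plate spans x -185 to +155, y +-46 mm. Steel guide bar 24 mm wide, top at z 27.5 mm, from x -182 to -32. Side lips 10 mm high, inner faces at y +-29 mm, x -20 to +130.
- whetstone: Grey whetstone, 45 x 140 x 22 mm, about 0.33 kg, loose on the holder's bed. Origin at the centre of its underside; its own y axis is its length (ends at y +-70 mm), along the holder's x. It starts some mm short of the stop and a little crooked.
- jaw (a joint): Slide of the dark steel jaw along the holder's +x, m, 0 to 0.085. Jaw face at holder x = -77 mm + value; the stone is snug at about 0.070. Free, it moves at about 3 N (5 to 8 N when also pushing the stone) and stays where it is left. Locked, it holds fast against pushes of some 25 N.
- jaw_face (a point): Middle of the jaw's front face (the face that meets the stone), 22 mm above the bench. Axes as the holder's.
- stop_face (a point): Middle of the fixed dark steel end stop's face, 22 mm above the bench, at holder x +133 mm; the stop is 66 mm wide, its top at 30 mm. Axes as the holder's. Jaw face and stop face are 140 mm apart when the stone is snug.
- push_point (a point): On the rear face of the jaw's upright thumb plate, 49 mm above the bench, 70 mm behind jaw_face. The plate is 60 mm wide, 10 mm thick, top edge 64 mm above the bench; its rear face looks to the holder's -x. Push here along the holder's +x; a small rib stands 2.5 mm proud of it (looks only).
- cam_lever (a joint): Red cam lever, rad, 0 to 1.466 (stops at both ends). Swings across the holder about an axis along holder x. 0: locked, leaning 42 deg to holder -y (right, seen from the robot); 0.73 upright; 1.466: free, leaning 42 deg to +y (left). The cam grips below about 0.5. It stays where left; 2 to 4 N sideways near its tip swings it, up to about 15 N near locked, either way.
- lever_tip (a point): End of the lever's centre line, 66 mm from the pivot; the red handle is a round bar 16 mm thick. The pivot is on the holder's centre line, 42 mm above the bench, 36 mm behind jaw_face, and travels with the jaw. The tip is 91 mm above the bench when locked or free, 108 mm when upright.
- oil_bottle: White squeeze bottle with red cap, 54 mm wide, 158 mm tall, standing loose; origin at its underside. Leave alone.
- flat_brush: Flat brush with wooden handle lying loose, 217 x 52 x 16 mm; origin at the centre of its underside. Leave alone.

How it is judged:
By the outcome, as a careful person would: the job done as asked, in the order asked, and still so for the second after the job is handed in, with the robot touching nothing.
It also fails if it takes over 51 s, if anything falls off the work surface, if the arm or the gripper's body presses on something with over 40 N, if the wrist force passes 120 N, or if a joint passes its speed limit or range.

## Working session

There is one attempt and no reset: what is moved stays moved. The work goes in short steps, Python scripts to look and compute and a tool call to move; the robot and the scene stay as the last step left them, time stands still between calls to the robot, and variables do not carry over. Pictures are saved under pics/ and viewed, and the job is handed in when it is done.

Besides the shell and the picture viewer there is one more tool, called after "Emit:" by a JSON object that holds its "api" and its "payload", one argument or row to a line. send_rows: Moves the arm, as the interface text tells. Its arguments: {"type":"object","properties":{"plan":{"type":"array"},"grip_force":{"type":"number"}},"required":["plan"]}

```bash
mkdir -p pics; ls
python3 - <<'E'
from cell import telemetry, optics, spotter
import cv2, numpy as np
o=telemetry.get_obs()
for k,v in o.items(): print(k,np.round(v,3))
for n in ["scene","side","wrist"]:
    f=optics.grab_frame(n)
    cv2.imwrite(f"pics/{n}0.png",f["img"][:,:,::-1])
    print(n,{k:np.round(v,4).tolist() for k,v in f.items() if k not in("img","z_map")})
    for nm in ["jaw_face","stop_face","push_point","lever_tip","whetstone","holder","oil_bottle","flat_brush"]:
        print(nm,[(np.round(d["point"]).tolist(),round(d["confidence"],2)) for d in spotter.landmark_of(n,nm)[:2]])
E
```

```text
pics
time 0.0
joint_pos [-1.296  0.492  1.56   0.     1.092 -0.106]
qvel [ 0.     0.001 -0.002  0.     0.001  0.001]
tau [ 5.0000e-03 -6.1844e+01 -2.6159e+01  0.0000e+00  4.0000e-03 -0.0000e+00]
tcp_pos [ 0.232 -0.58   0.25 ]
tool_rot [-0.133 -0.694 -0.134  0.694]
force [ 0.085 -0.27  -0.528]
torque [ 0.015 -0.042  0.014]
grip_width 0.085
scene {'fx': 511.1975, 'fy': 511.1975, 'cx': 283.0527, 'cy': 212.2644, 'rvec': [2.2705, -0.8307, 0.3026], 'tvec': [-0.4579, 0.2909, 1.2767]}
jaw_face []
stop_face [([322.0, 186.0], 0.6)]
push_point []
lever_tip []
whetstone [([304.0, 203.0], 0.68)]
holder [([296.0, 219.0], 0.67)]
oil_bottle [([354.0, 289.0], 0.93)]
flat_brush []
side {'fx': 515.1049, 'fy': 515.1049, 'cx': 279.696, 'cy': 201.7851, 'rvec': [2.0301, -0.279, 0.1939], 'tvec': [-0.567, 0.1072, 1.3464]}
jaw_face [([271.0, 217.0], 0.65)]
stop_face []
push_point [([247.0, 213.0], 0.79)]
lever_tip [([266.0, 204.0], 0.6)]
whetstone [([305.0, 212.0], 0.86)]
holder [([290.0, 220.0], 0.78)]
oil_bottle [([309.0, 280.0], 0.91)]
flat_brush [([192.0, 195.0], 0.83)]
wrist {'fx': 325.1923, 'fy': 325.1923, 'cx': 276.02, 'cy': 215.9608, 'hand_eye': [[-0.0002, -0.2761, 0.9611, -0.1239], [1.0, -0.0011, -0.0001, 0.0018], [0.0011, 0.9611, 0.2761, -0.0699], [0.0, 0.0, 0.0, 1.0]]}
jaw_face []
stop_face []
push_point []
lever_tip []
whetstone []
holder []
oil_bottle []
flat_brush []
```

View pics/scene0.png

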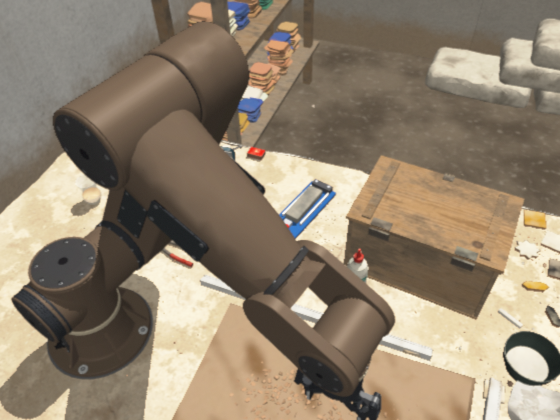

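View pics/side0.png

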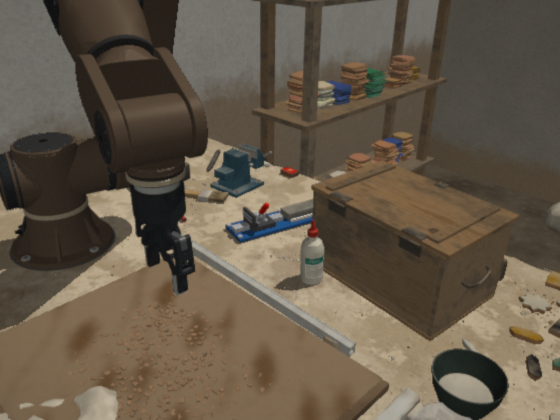

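View pics/wrist0.png

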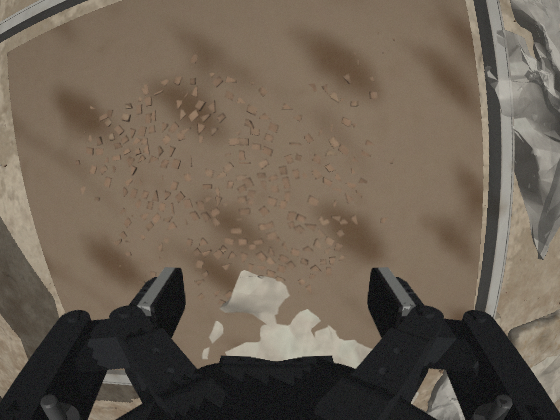

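The scene view shows the holder partly hidden behind the arm: stone at about (305,203), stop at (322,186). The side view shows the jaw and red lever near (265,210), the bottle at (312,260), and the chest to the right of the holder. Next I'll measure in 3D.

```bash
cat > h.py <<'E'
import numpy as np, cv2
from scipy.spatial.transform import Rotation as R
from cell import telemetry, optics, spotter
def cam(f):
    Rm=cv2.Rodrigues(np.array(f["rvec"],float))[0]; return Rm,np.array(f["tvec"],float)
def px2w(f,u,v,z=None):
    if z is None: z=f["z_map"][int(round(v)),int(round(u))]
    p=np.array([(u-f["cx"])/f["fx"],(v-f["cy"])/f["fy"],1.])*z
    Rm,t=cam(f); return Rm.T@(p-t)
def plane(f,u,v,h):
    Rm,t=cam(f); d=Rm.T@np.array([(u-f["cx"])/f["fx"],(v-f["cy"])/f["fy"],1.]); c=-Rm.T@t
    return c+d*(h-c[2])/d[2]
def cloud(f):
    vv,uu=np.mgrid[0:420,0:560]; z=f["z_map"]
    P=np.stack([(uu-f["cx"])/f["fx"]*z,(vv-f["cy"])/f["fy"]*z,z],-1)
    Rm,t=cam(f); W=(P-t)@Rm; W[z<=0]=np.nan; return W
def proj(f,p):
    Rm,t=cam(f); q=Rm@np.asarray(p,float)+t; return np.array([q[0]/q[2]*f["fx"]+f["cx"],q[1]/q[2]*f["fy"]+f["cy"]])
def tool():
    o=telemetry.get_obs(); q=o["tool_rot"]; return np.array(o["tcp_pos"]),R.from_quat([q[1],q[2],q[3],q[0]])
E
python3 - <<'E'
from h import *
f=optics.grab_frame("side")
cv2.imwrite("pics/side_crop.png",cv2.resize(f["img"][150:300,170:370,::-1],None,fx=4,fy=4,interpolation=cv2.INTER_CUBIC))
H={"jaw_face":.022,"push_point":.049,"lever_tip":.091,"whetstone":.014,"holder":0,"oil_bottle":0,"flat_brush":0}
for n,h in H.items():
    for d in spotter.landmark_of("side",n)[:1]: print(n,np.round(plane(f,*d["point"],h),4), d["confidence"])
g=optics.grab_frame("scene")
for n,h in {"stop_face":.022,"whetstone":.014,"holder":0,"oil_bottle":0}.items():
    for d in spotter.landmark_of("scene",n)[:1]: print(n,np.round(plane(g,*d["point"],h),4))
for ff in (f,g):
    W=cloud(ff); hsv=cv2.cvtColor(ff["img"],cv2.COLOR_RGB2HSV)
    blue=(hsv[...,0]>100)&(hsv[...,0]<125)&(hsv[...,1]>150)&(abs(W[...,2]-.014)<.008)&(W[...,0]>.4)
    P=W[blue]; print("blue",len(P)); 
    if len(P)>20:
        r=cv2.minAreaRect(P[:,:2].astype(np.float32)*1000); print(r)
    red=((hsv[...,0]<8)|(hsv[...,0]>172))&(hsv[...,1]>150)&(W[...,2]>.03)&(W[...,2]<.13)&(W[...,0]>.3)
    n,lab=cv2.connectedComponents(red.astype(np.uint8))
    for i in range(1,n):
        Q=W[lab==i]
        if len(Q)>5: print(len(Q),np.round(Q.mean(0),3),np.round(Q.min(0),3),np.round(Q.max(0),3),np.round(np.argwhere(lab==i).mean(0)))
E
```

```text
jaw_face [ 0.5506 -0.047   0.022 ] 0.74
push_point [ 0.4799 -0.0578  0.049 ] 0.62
lever_tip [ 0.5209 -0.0934  0.091 ] 0.43
whetstone [ 0.6593 -0.0363  0.014 ] 0.7
holder [ 0.6142 -0.0431  0.    ] 0.91
oil_bottle [ 0.5794 -0.3328  0.    ] 0.78
flat_brush [0.3555 0.1903 0.    ] 0.91
stop_face [ 0.7351 -0.0077  0.022 ]
whetstone [ 0.6529 -0.0207  0.014 ]
holder [ 0.6107 -0.038   0.    ]
oil_bottle [ 0.579  -0.3202  0.    ]
blue 480
((545.0197143554688, -87.48605346679688), (78.89510345458984, 237.801513671875), 89.93035125732422)
53 [ 0.517 -0.099  0.086] [ 0.509 -0.112  0.063] [ 0.526 -0.084  0.103] [208. 264.]
17 [ 0.569 -0.329  0.127] [ 0.561 -0.334  0.124] [ 0.58  -0.322  0.129] [235. 312.]
blue 291
((654.5111694335938, -32.13501739501953), (217.62350463867188, 89.2791748046875), 12.496918678283691)
7 [ 0.561 -0.328  0.126] [ 0.557 -0.333  0.123] [ 0.565 -0.323  0.128] [261. 357.]
```

View pics/side_crop.png

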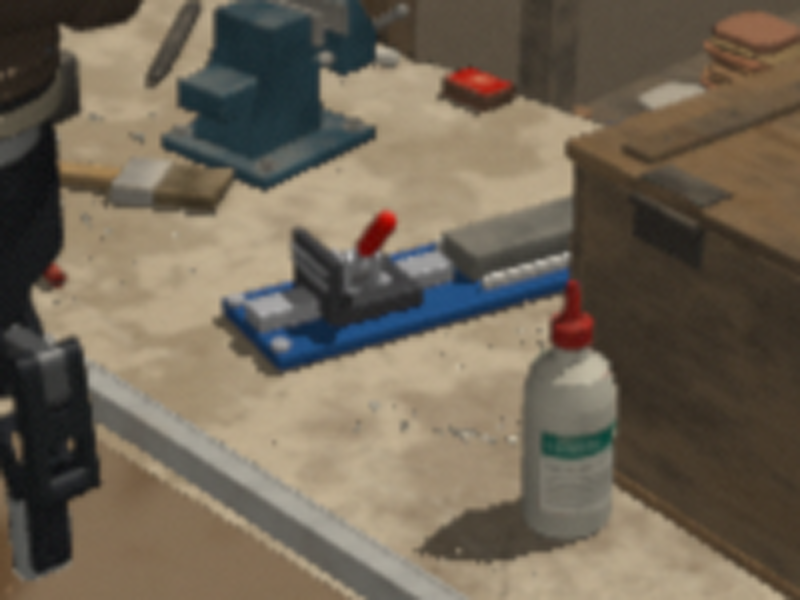

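Run:
```python
from h import *
p,r=tool(); print(p, np.round(r.as_matrix(),3))
f=optics.grab_frame("side"); g=optics.grab_frame("scene")
# obstacles: cloud points in area
for ff in (f,g):
    W=cloud(ff)
    for (x0,x1,y0,y1) in [(.35,.9,-.5,-.1),(.3,.9,.02,.4)]:
        m=(W[...,0]>x0)&(W[...,0]<x1)&(W[...,1]>y0)&(W[...,1]<y1)&(W[...,2]>.03)&(W[...,2]<.4)
        P=W[m]
        G={}
        for q in P: G.setdefault((int(np.floor(q[0]*20)),int(np.floor(q[1]*20))),[]).append(q[2])
        print({(k[0]*5,k[1]*5):round(max(v),2) for k,v in sorted(G.items()) if len(v)>4})
```

```text
[ 0.23232025 -0.58023714  0.25029672] [[ 0.     0.372 -0.928]
 [-0.    -0.928 -0.372]
 [-1.     0.    -0.   ]]
{(35, -50): np.float64(0.03), (35, -45): np.float64(0.04), (35, -40): np.float64(0.04), (35, -35): np.float64(0.04), (35, -30): np.float64(0.04), (40, -50): np.float64(0.04), (40, -45): np.float64(0.04), (40, -40): np.float64(0.04), (45, -50): np.float64(0.04), (50, -35): np.float64(0.1), (50, -15): np.float64(0.1), (55, -35): np.float64(0.16), (55, -30): np.float64(0.22), (60, -40): np.float64(0.22), (60, -35): np.float64(0.22), (60, -30): np.float64(0.22), (60, -25): np.float64(0.22), (65, -50): np.float64(0.22), (65, -45): np.float64(0.22), (65, -40): np.float64(0.22), (65, -35): np.float64(0.22), (65, -30): np.float64(0.23), (65, -25): np.float64(0.22), (70, -50): np.float64(0.22), (70, -45): np.float64(0.22), (70, -40): np.float64(0.22), (70, -35): np.float64(0.22), (70, -30): np.float64(0.22), (70, -25): np.float64(0.23), (70, -20): np.float64(0.22), (75, -50): np.float64(0.22), (75, -45): np.float64(0.22), (75, -40): np.float64(0.22), (75, -35): np.float64(0.22), (75,
[... 1426 characters left out ...]
4(0.21), (75, -50): np.float64(0.22), (75, -45): np.float64(0.22), (75, -40): np.float64(0.22), (75, -35): np.float64(0.22), (75, -30): np.float64(0.22), (75, -25): np.float64(0.22), (75, -20): np.float64(0.22), (80, -50): np.float64(0.22), (80, -45): np.float64(0.22), (80, -40): np.float64(0.22), (80, -35): np.float64(0.22), (80, -30): np.float64(0.22), (80, -25): np.float64(0.22), (80, -20): np.float64(0.22), (85, -50): np.float64(0.22), (85, -45): np.float64(0.22), (85, -40): np.float64(0.22), (85, -35): np.float64(0.22), (85, -30): np.float64(0.22), (85, -25): np.float64(0.21)}
{(55, 20): np.float64(0.12), (55, 25): np.float64(0.12), (60, 20): np.float64(0.1), (60, 25): np.float64(0.09)}
```

Emit:
{"api": "send_rows", "payload": {
  "plan": [
    {"rx":0.083,"claw":1},
    {"rx":0.083,"claw":1},
    {"tx":-3.1,"ty":-27.8,"tz":-24.6,"claw":1},
    {"tx":-3.1,"ty":-27.8,"tz":-24.6,"claw":1},
    {"tx":-3.1,"ty":-27.8,"tz":-24.6,"claw":1},
    {"tx":-3.1,"ty":-27.8,"tz":-24.6,"claw":1},
    {"tx":-3.1,"ty":-27.8,"tz":-24.6,"claw":1},
    {"tx":-3.1,"ty":-27.8,"tz":-24.6,"claw":1},
    {"tx":-3.1,"ty":-27.8,"tz":-24.6,"claw":1},
    {"tx":-3.1,"ty":-27.8,"tz":-24.6,"claw":1},
    {"tx":-3.1,"ty":-27.8,"tz":-24.6,"claw":1},
    {"tx":-3.1,"ty":-27.8,"tz":-24.6,"claw":1},
    {"tx":-3.1,"ty":-27.8,"tz":-24.6,"claw":1},
    {"tx":-3.1,"ty":-27.8,"tz":-24.6,"claw":1},
    {"tx":-3.1,"ty":-27.8,"tz":-24.6,"claw":1},
    {"tx":-3.1,"ty":-27.8,"tz":-24.6,"claw":1},
    {"tx":-3.1,"ty":-27.8,"tz":-24.6,"claw":1},
    {"tx":-3.1,"ty":-27.8,"tz":-24.6,"claw":1},
    {"claw":1},
    {"claw":1}
  ]
}}

```text
invalid input at $.plan[0]: expected keys rx, ry, rz, tx, ty, tz, claw
```

```bash
cat >> h.py <<'E'
def wray(f,u,v,p,r):
    d=np.array([u-f["cx"],v-f["cy"]]); rr=np.hypot(*d); th=rr/f["fx"]
    ray=np.array([d[0]/rr*np.sin(th),d[1]/rr*np.sin(th),np.cos(th)]) if rr>1e-9 else np.array([0,0,1.])
    M=np.array(f["hand_eye"]); c=r.apply(M[:3,3])+p; return c, r.apply(M[:3,:3]@ray)
def wplane(f,u,v,h,p,r):
    c,d=wray(f,u,v,p,r); return c+d*(h-c[2])/d[2]
def wcloud(f,p,r):
    vv,uu=np.mgrid[0:420,0:560].astype(float); dx=uu-f["cx"];dy=vv-f["cy"]; rr=np.hypot(dx,dy)+1e-9; th=rr/f["fx"]
    k=np.tan(th)/rr; z=f["z_map"]
    P=np.stack([dx*k*z,dy*k*z,z],-1); M=np.array(f["hand_eye"])
    W=r.apply((P@M[:3,:3].T+M[:3,3]).reshape(-1,3)).reshape(420,560,3)+p
    W[z<=0]=np.nan; return W
def wproj(f,X,p,r):
    M=np.array(f["hand_eye"]); q=M[:3,:3].T@(r.inv().apply(np.asarray(X)-p)-M[:3,3])
    th=np.arctan2(np.hypot(q[0],q[1]),q[2]); a=np.arctan2(q[1],q[0]); return np.array([f["cx"]+f["fx"]*th*np.cos(a),f["cy"]+f["fx"]*th*np.sin(a)])
HT={"jaw_face":.022,"stop_face":.022,"push_point":.049,"lever_tip":.091,"whetstone":.014,"holder":0}
def look(tag):
    p,r=tool(); o=telemetry.get_obs(); print("t",round(o["time"],2),"tcp",np.round(p,4),"F",np.round(o["force"],1),"w",o["grip_width"])
    for n in ["wrist","side","scene"]:
        f=optics.grab_frame(n); cv2.imwrite(f"pics/{n}_{tag}.png",f["img"][:,:,::-1]); np.save(f"{n}_{tag}.npy",f,allow_pickle=True)
        for k,h in HT.items():
            for d in spotter.landmark_of(n,k)[:1]:
                X=wplane(f,*d["point"],h,p,r) if n=="wrist" else plane(f,*d["point"],h)
                print(n,k,np.round(d["point"]),"->",np.round(X,4),round(d["confidence"],2))
E
python3 - <<'E'
from h import *
look("1")
E
```

```text
t 2.1 tcp [ 0.2323 -0.5802  0.2503] F [ 0.3 -0.6  0.5] w 0.08562074652208465
side jaw_face [271. 218.] -> [ 0.5519 -0.0444  0.022 ] 0.81
side lever_tip [267. 204.] -> [ 0.5277 -0.0862  0.091 ] 0.51
side whetstone [301. 212.] -> [ 0.6475 -0.0208  0.014 ] 0.78
side holder [292. 219.] -> [ 0.6176 -0.0294  0.    ] 0.65
scene stop_face [321. 188.] -> [ 0.7419 -0.0067  0.022 ] 0.83
scene whetstone [302. 207.] -> [ 0.6505 -0.0252  0.014 ] 0.81
```

Emit:
{"api": "send_rows", "payload": {
  "plan": [
    {"rx":0.083,"ry":0,"rz":0,"tx":0,"ty":0,"tz":0,"claw":1},
    {"rx":0.083,"ry":0,"rz":0,"tx":0,"ty":0,"tz":0,"claw":1},
    {"rx":0,"ry":0,"rz":0,"tx":-3.1,"ty":-27.8,"tz":-24.6,"claw":1},
    {"rx":0,"ry":0,"rz":0,"tx":-3.1,"ty":-27.8,"tz":-24.6,"claw":1},
    {"rx":0,"ry":0,"rz":0,"tx":-3.1,"ty":-27.8,"tz":-24.6,"claw":1},
    {"rx":0,"ry":0,"rz":0,"tx":-3.1,"ty":-27.8,"tz":-24.6,"claw":1},
    {"rx":0,"ry":0,"rz":0,"tx":-3.1,"ty":-27.8,"tz":-24.6,"claw":1},
    {"rx":0,"ry":0,"rz":0,"tx":-3.1,"ty":-27.8,"tz":-24.6,"claw":1},
    {"rx":0,"ry":0,"rz":0,"tx":-3.1,"ty":-27.8,"tz":-24.6,"claw":1},
    {"rx":0,"ry":0,"rz":0,"tx":-3.1,"ty":-27.8,"tz":-24.6,"claw":1},
    {"rx":0,"ry":0,"rz":0,"tx":-3.1,"ty":-27.8,"tz":-24.6,"claw":1},
    {"rx":0,"ry":0,"rz":0,"tx":-3.1,"ty":-27.8,"tz":-24.6,"claw":1},
    {"rx":0,"ry":0,"rz":0,"tx":-3.1,"ty":-27.8,"tz":-24.6,"claw":1},
    {"rx":0,"ry":0,"rz":0,"tx":-3.1,"ty":-27.8,"tz":-24.6,"claw":1},
    {"rx":0,"ry":0,"rz":0,"tx":-3.1,"ty":-27.8,"tz":-24.6,"claw":1},
    {"rx":0,"ry":0,"rz":0,"tx":-3.1,"ty":-27.8,"tz":-24.6,"claw":1},
    {"rx":0,"ry":0,"rz":0,"tx":-3.1,"ty":-27.8,"tz":-24.6,"claw":1},
    {"rx":0,"ry":0,"rz":0,"tx":-3.1,"ty":-27.8,"tz":-24.6,"claw":1},
    {"rx":0,"ry":0,"rz":0,"tx":0,"ty":0,"tz":0,"claw":1},
    {"rx":0,"ry":0,"rz":0,"tx":0,"ty":0,"tz":0,"claw":1}
  ]
}}

```text
time: 4.82
tcp_pos: [0.5225, -0.0602, 0.2999]
tool_rot: [0.077, 0.703, 0.077, -0.703]
force: [-0.7, -0.1, -1.0]
grip_width: -0.0
```

Run:
```python
from h import *
look("1")
```

```text
t 4.82 tcp [ 0.5225 -0.0602  0.2999] F [-0.7 -0.1 -1. ] w -4.040585759170801e-05
wrist jaw_face [275. 223.] -> [ 0.4691 -0.0722  0.022 ] 0.61
wrist stop_face [269.   4.] -> [ 0.7429 -0.0047  0.022 ] 0.74
wrist push_point [276. 222.] -> [ 0.4784 -0.0711  0.049 ] 0.66
wrist lever_tip [314. 206.] -> [ 0.5178 -0.1049  0.091 ] 0.93
wrist whetstone [267.  70.] -> [ 0.6568 -0.0213  0.014 ] 0.76
side jaw_face [269. 220.] -> [ 0.5418 -0.0572  0.022 ] 0.79
side push_point [247. 214.] -> [ 0.4808 -0.0527  0.049 ] 0.64
side lever_tip [266. 200.] -> [ 0.5306 -0.0682  0.091 ] 0.49
side whetstone [303. 210.] -> [ 0.66   -0.0062  0.014 ] 0.66
side holder [294. 221.] -> [ 0.6208 -0.0412  0.    ] 0.96
scene jaw_face [320. 188.] -> [ 0.7398 -0.0049  0.022 ] 0.65
scene stop_face [320. 187.] -> [ 0.7428 -0.0034  0.022 ] 0.58
scene push_point [267. 236.] -> [ 0.4811 -0.0712  0.049 ] 0.96
scene lever_tip [282. 222.] -> [ 0.5246 -0.0855  0.091 ] 0.55
scene whetstone [302. 208.] -> [ 0.6471 -0.0277  0.014 ] 0.59
scene holder [297. 219.] -> [ 0.6141 -0.044   0.    ] 0.95
```

View pics/wrist_1.png

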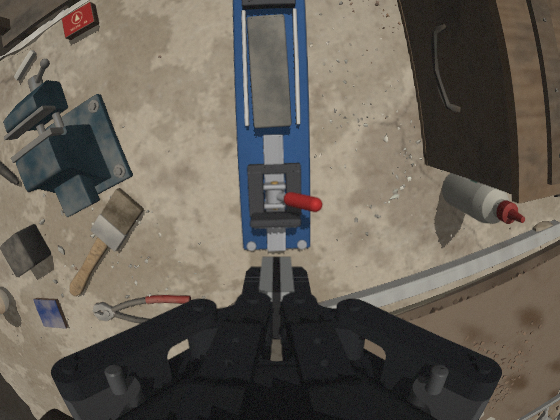

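The wrist view shows the holder from above: stop at the top (269,4), stone (270,70), lever tip (318,205), thumb plate (275,222), plate end (278,245). The area around the jaw is clear. I'll fit the holder's pose from the wrist depth.

Run:
```python
from h import *
f=np.load("wrist_1.npy",allow_pickle=True).item(); p,r=tool(); W=wcloud(f,p,r)
hsv=cv2.cvtColor(f["img"],cv2.COLOR_RGB2HSV)
blue=(hsv[...,0]>100)&(hsv[...,0]<125)&(hsv[...,1]>150)&(abs(W[...,2]-.014)<.008)&(W[...,0]>.4)&(abs(W[...,1]+.04)<.1)
P=W[blue]; print(len(P),P[:,2].mean()); 
# yaw by left/right edges per row
rows=[]
for v in range(30,250):
    c=np.where(blue[v])[0]
    if len(c)>6: rows.append((W[v,c[0]][:2],W[v,c[-1]][:2]))
L=np.array([a for a,b in rows]);Rr=np.array([b for a,b in rows])
for E in (L,Rr):
    vx,vy,x0,y0=cv2.fitLine((E*1000).astype(np.float32),cv2.DIST_HUBER,0,.01,.01).ravel(); print("yaw",np.degrees(np.arctan(vy/vx)),x0,y0)
r2=cv2.minAreaRect((P[:,:2]*1000).astype(np.float32)); print(r2)
a=np.radians(12.5)
for yawd in (12.,12.5,13.,13.5):
    a=np.radians(yawd); hx=np.array([np.cos(a),np.sin(a)]);hy=np.array([-np.sin(a),np.cos(a)])
    s=P[:,:2]@hx; w=P[:,:2]@hy; print(yawd,"x",np.percentile(s,[.5,99.5]),"y",np.percentile(w,[1,99]))
red=((hsv[...,0]<8)|(hsv[...,0]>172))&(hsv[...,1]>150)&(W[...,2]>.03)&(W[...,2]<.13)&(W[...,0]>.45)
Q=W[red&(np.hypot(W[...,0]-.51,W[...,1]+.09)<.07)]; print("red",len(Q),Q.min(0),Q.max(0),Q.mean(0))
q=W[(W[...,2]>.055)&(W[...,2]<.075)&~red&(np.hypot(W[...,0]-.48,W[...,1]+.07)<.06)]; print("plate",len(q),q.min(0),q.max(0),q.mean(0))
```

```text
879 0.014221345031106076
yaw 15.797936 560.06464 -9.29681
yaw 13.669007 577.8543 -87.80193
((592.9124755859375, -43.30559539794922), (330.5669250488281, 90.26948547363281), 13.972185134887695)
12.0 x [0.40810681 0.73301702] y [-0.2127597  -0.11767032]
12.5 x [0.40654434 0.73156427] y [-0.21687966 -0.12390687]
13.0 x [0.40495065 0.73015435] y [-0.22075708 -0.12983199]
13.5 x [0.40332613 0.72873673] y [-0.22478578 -0.13557888]
red 477 [ 0.50626198 -0.11218062  0.05822329] [ 0.52694771 -0.07452755  0.10135733] [ 0.51802385 -0.09315523  0.08624938]
plate 598 [ 0.46871637 -0.10111817  0.05502118] [ 0.52398605 -0.04133452  0.07482318] [ 0.484746   -0.07138721  0.06214393]
```

Emit:
{"api": "send_rows", "payload": {
  "plan": [
    {"rx":-0.02,"ry":0,"rz":0,"tx":0,"ty":0,"tz":0,"claw":1},
    {"rx":0,"ry":0,"rz":0,"tx":0,"ty":28,"tz":4,"claw":1},
    {"rx":0,"ry":0,"rz":0,"tx":0,"ty":28,"tz":4,"claw":1},
    {"rx":0,"ry":0,"rz":0,"tx":0,"ty":28,"tz":4,"claw":1},
    {"rx":0,"ry":0,"rz":0,"tx":33,"ty":0,"tz":0,"claw":1},
    {"rx":0,"ry":0,"rz":0,"tx":34,"ty":0,"tz":0,"claw":1},
    {"rx":0,"ry":0,"rz":0,"tx":34,"ty":0,"tz":0,"claw":1},
    {"rx":0,"ry":0,"rz":0,"tx":34,"ty":0,"tz":0,"claw":1},
    {"rx":0,"ry":0,"rz":0,"tx":34,"ty":0,"tz":0,"claw":1},
    {"rx":0,"ry":0,"rz":0,"tx":34,"ty":0,"tz":0,"claw":1},
    {"rx":0,"ry":0,"rz":0,"tx":0,"ty":0,"tz":0,"claw":1},
    {"rx":0,"ry":0,"rz":0,"tx":0,"ty":0,"tz":0,"claw":1}
  ]
}}

```text
time: 6.87
tcp_pos: [0.5296, -0.1461, 0.0963]
tool_rot: [-0.083, -0.701, -0.084, 0.703]
force: [0.1, 0.2, 1.2]
grip_width: 0.0001
```

```bash
cat >> h.py <<'E'
a=np.radians(13.7); HX=np.array([np.cos(a),np.sin(a)]);HY=np.array([-np.sin(a),np.cos(a)]);HO=np.array([.6123,-.0386])
def hold(X): d=np.asarray(X)[...,:2]-HO; return np.stack([d@HX,d@HY,np.asarray(X)[...,2]],-1)
def snap(tag,cams=("wrist","side")):
    p,r=tool(); o=telemetry.get_obs(); F=np.array(o["force"]); print("t",round(o["time"],2),"tcp holder",np.round(hold(p),4),"Fh",np.round([F[:2]@HX,F[:2]@HY,F[2]],1),"toolx",np.round(r.as_matrix()[:,0],3),"tooly ang",np.degrees(np.arctan2(*r.as_matrix()[1::-1,1])))
    for n in cams:
        f=optics.grab_frame(n); im=f["img"][:,:,::-1]
        if n=="side": im=cv2.resize(im[130:290,180:380],None,fx=4,fy=3.75,interpolation=cv2.INTER_CUBIC)
        cv2.imwrite(f"pics/{n}_{tag}.png",im); np.save(f"{n}_{tag}.npy",f,allow_pickle=True)
    return p,r
E
python3 - <<'E'
from h import *
p,r=snap("2")
f=np.load("side_2.npy",allow_pickle=True).item()
W=cloud(f); H=hold(W)
# dark finger points near tcp
t=hold(p); m=(abs(H[...,0]-t[0])<.03)&(abs(H[...,1]-t[1])<.025)&(H[...,2]>.03)&(H[...,2]<.14)
Q=H[m]; print(len(Q),Q.min(0),Q.max(0))
E
```

```text
t 6.87 tcp holder [-0.1058 -0.0849  0.0963] Fh [0.1 0.1 1.2] toolx [-0.003  0.001 -1.   ] tooly ang -76.5139792460345
187 [-0.11906733 -0.10954853  0.08046603] [-0.09341639 -0.0602038   0.13994808]
```

View pics/wrist_2.png

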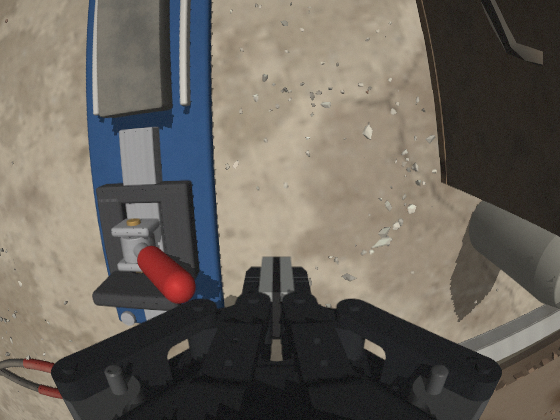

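View pics/side_2.png

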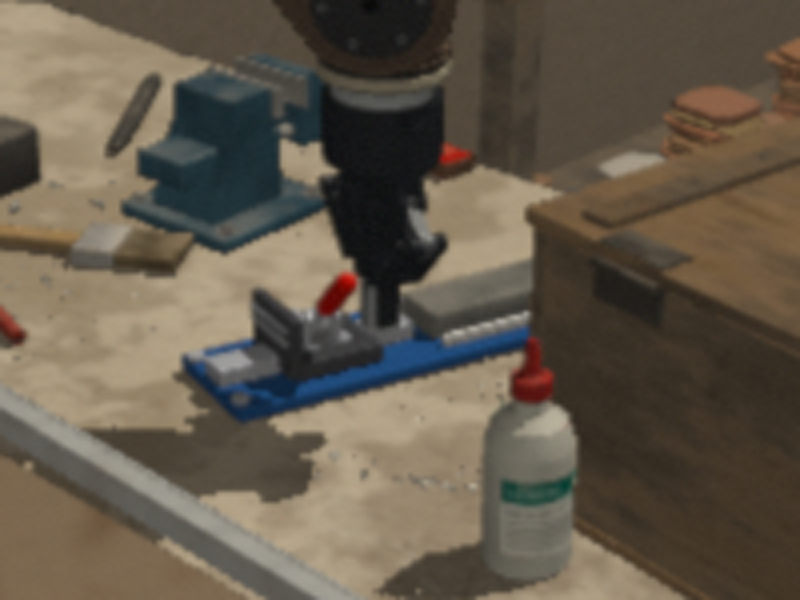

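Run:
```python
from h import *
p,r=tool(); f=np.load("wrist_2.npy",allow_pickle=True).item(); W=wcloud(f,p,r); H=hold(W)
hsv=cv2.cvtColor(f["img"],cv2.COLOR_RGB2HSV)
red=((hsv[...,0]<8)|(hsv[...,0]>172))&(hsv[...,1]>150)&(H[...,2]>.05)&(H[...,2]<.13)
Q=H[red]; print(len(Q),Q.min(0),Q.max(0))
for z0 in (.06,.075,.085,.09,.095): 
    q=Q[abs(Q[:,2]-z0)<.003]; print(z0,len(q),np.round(q.min(0),4),np.round(q.max(0),4))
for (u,v) in [(262,262),(292,262),(277,262),(277,280)]: print(hold(W[v,u]))
for (u,v,h) in [(95,300,.064),(190,300,.064),(102,186,.03),(190,182,.03)]: print("jaw",hold(wplane(f,u,v,h,p,r)),hold(W[v,u]))
```

```text
1895 [-0.12883868 -0.05059625  0.05515072] [-0.09580472 -0.01195825  0.10371859]
0.06 2 [-0.1285 -0.0192  0.0582] [-0.0981 -0.0174  0.0611]
0.075 172 [-0.107 -0.033  0.072] [-0.096  -0.013   0.0779]
0.085 216 [-0.1069 -0.0426  0.082 ] [-0.096  -0.0216  0.088 ]
0.09 264 [-0.107  -0.0491  0.087 ] [-0.0958 -0.0255  0.093 ]
0.095 386 [-0.1106 -0.0505  0.092 ] [-0.0959 -0.0299  0.098 ]
[-0.09350717 -0.0811845   0.09125487]
[-0.13249769 -0.09903137  0.00410236]
[-0.09374388 -0.08780523  0.09077572]
[-0.09358642 -0.08773218  0.10855603]
jaw [-0.13513531  0.02787728  0.064     ] [-0.13444776  0.02708596  0.0650885 ]
jaw [-0.13028534 -0.03765859  0.064     ] [-0.15882932 -0.0227486   0.01651281]
jaw [-0.06856205  0.02812156  0.03      ] [-0.06875007  0.02876733  0.02892367]
jaw [-0.06791688 -0.03473983  0.03      ] [-0.06928341 -0.03255671  0.02202437]
```

Emit:
{"api": "send_rows", "payload": {
  "plan": [
    {"rx":0,"ry":0,"rz":0,"tx":0,"ty":-9,"tz":0,"claw":1},
    {"rx":0,"ry":0,"rz":0,"tx":0,"ty":-9,"tz":0,"claw":1},
    {"rx":0,"ry":0,"rz":0,"tx":0,"ty":-6,"tz":0,"claw":1},
    {"rx":0,"ry":0,"rz":0,"tx":0,"ty":-6,"tz":0,"claw":1},
    {"rx":0,"ry":0,"rz":0,"tx":0,"ty":-6,"tz":0,"claw":1},
    {"rx":0,"ry":0,"rz":0,"tx":0,"ty":-6,"tz":0,"claw":1},
    {"rx":0,"ry":0,"rz":0,"tx":0,"ty":-6,"tz":0,"claw":1},
    {"rx":0,"ry":0,"rz":0,"tx":0,"ty":-6,"tz":0,"claw":1},
    {"rx":0,"ry":0,"rz":0,"tx":0,"ty":-6,"tz":0,"claw":1},
    {"rx":0,"ry":0,"rz":0,"tx":0,"ty":-6,"tz":0,"claw":1},
    {"rx":0,"ry":0,"rz":0,"tx":0,"ty":-6,"tz":0,"claw":1},
    {"rx":0,"ry":0,"rz":0,"tx":0,"ty":-6,"tz":0,"claw":1},
    {"rx":0,"ry":0,"rz":0,"tx":0,"ty":-6,"tz":0,"claw":1}
  ]
}}

```text
time: 8.05
tcp_pos: [0.5101, -0.0639, 0.0967]
tool_rot: [-0.083, -0.702, -0.083, 0.702]
force: [0.2, -1.3, 0.7]
grip_width: 0.0
```

Run:
```python
from h import *
p,r=snap("3")
```

```text
t 8.05 tcp holder [-0.1053 -0.0004  0.0967] Fh [-0.1 -1.3  0.7] toolx [-0.  0. -1.] tooly ang -76.54140846668166
```

View pics/wrist_3.png

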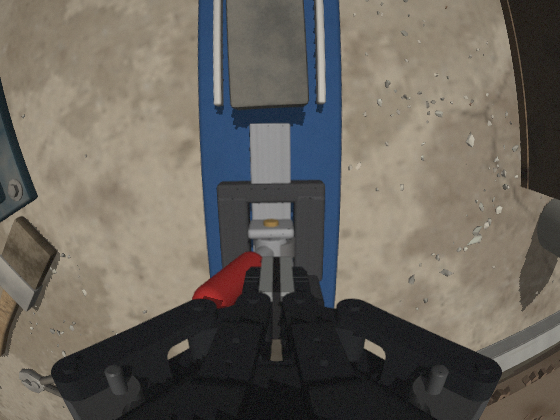

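View pics/side_3.png

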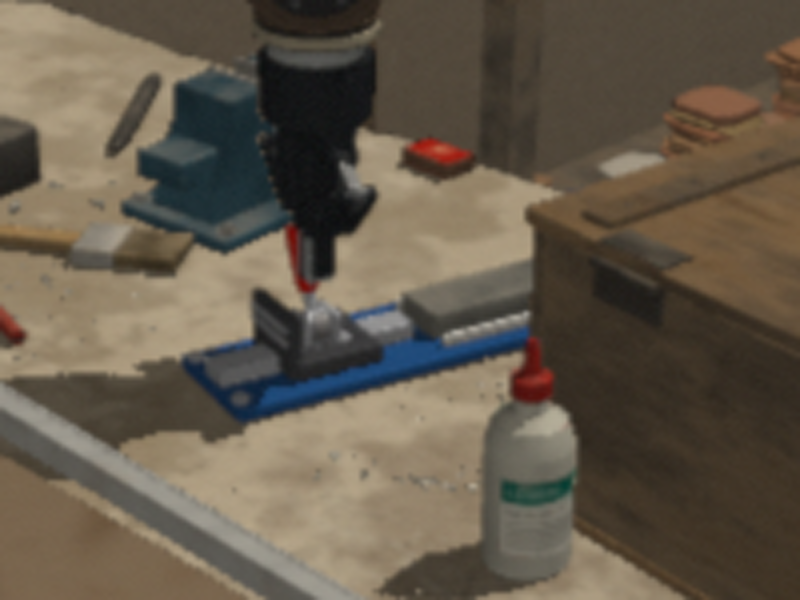

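The lever now leans left in the wrist view, with its tip around (205,293). The push force is only 1.3 N, so it isn't at the stop yet.

Emit:
{"api": "send_rows", "payload": {
  "plan": [
    {"rx":0,"ry":0,"rz":0,"tx":0,"ty":-4,"tz":0,"claw":1},
    {"rx":0,"ry":0,"rz":0,"tx":0,"ty":-4,"tz":0,"claw":1},
    {"rx":0,"ry":0,"rz":0,"tx":0,"ty":-3,"tz":0,"claw":1}
  ]
}}

```text
time: 8.4
tcp_pos: [0.5077, -0.0536, 0.0968]
tool_rot: [-0.083, -0.702, -0.083, 0.702]
force: [0.5, -2.2, -0.6]
grip_width: 0.0002
```

Run:
```python
from h import *
p,r=snap("4",())
```

```text
t 8.4 tcp holder [-0.1051  0.0102  0.0968] Fh [-0.  -2.3 -0.6] toolx [-0. -0. -1.] tooly ang -76.55774749815505
```

Emit:
{"api": "send_rows", "payload": {
  "plan": [
    {"rx":0,"ry":0,"rz":0,"tx":0,"ty":-3,"tz":0,"claw":1},
    {"rx":0,"ry":0,"rz":0,"tx":0,"ty":-3,"tz":0,"claw":1}
  ]
}}

```text
time: 8.57
tcp_pos: [0.5064, -0.0478, 0.0969]
tool_rot: [0.083, 0.702, 0.083, -0.702]
force: [0.9, -1.1, -0.3]
grip_width: -0.0001
```

Run:
```python
from h import *
p,r=snap("5",("wrist",))
```

```text
t 8.57 tcp holder [-0.1051  0.0162  0.0969] Fh [ 0.6 -1.2 -0.3] toolx [ 0. -0. -1.] tooly ang -76.55103563167532
```

View pics/wrist_5.png

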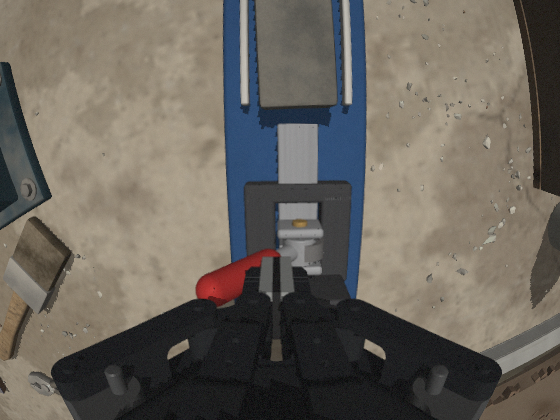

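The lever is leaning further left, tip at about (207,290), and still turning freely. I'll keep pushing to the stop.

Emit:
{"api": "send_rows", "payload": {
  "plan": [
    {"rx":0,"ry":0,"rz":0,"tx":0,"ty":-3,"tz":0,"claw":1},
    {"rx":0,"ry":0,"rz":0,"tx":0,"ty":-2,"tz":0,"claw":1},
    {"rx":0,"ry":0,"rz":0,"tx":0,"ty":0,"tz":0,"claw":1}
  ]
}}

```text
time: 8.87
tcp_pos: [0.5059, -0.0438, 0.0973]
tool_rot: [0.084, 0.703, 0.082, -0.702]
force: [1.2, -10.7, 3.5]
grip_width: 0.0004
```

Run:
```python
from h import *
p,r=snap("6",())
```

```text
t 8.87 tcp holder [-0.1046  0.0201  0.0973] Fh [ -1.4 -10.6   3.5] toolx [ 0.002 -0.002 -1.   ] tooly ang -76.50764705115232
```

Emit:
{"api": "send_rows", "payload": {
  "plan": [
    {"rx":0,"ry":0,"rz":0,"tx":0,"ty":14,"tz":0,"claw":1},
    {"rx":0,"ry":0,"rz":0,"tx":-30,"ty":8,"tz":0,"claw":1},
    {"rx":0,"ry":0,"rz":0,"tx":0,"ty":0,"tz":30,"claw":1},
    {"rx":0,"ry":0,"rz":0,"tx":0,"ty":0,"tz":30,"claw":1},
    {"rx":0,"ry":0,"rz":0,"tx":0,"ty":0,"tz":0,"claw":1},
    {"rx":0,"ry":0,"rz":0,"tx":30,"ty":0,"tz":0,"claw":1},
    {"rx":0,"ry":0,"rz":0,"tx":18,"ty":0,"tz":0,"claw":1},
    {"rx":0,"ry":0,"rz":0,"tx":18,"ty":0,"tz":0,"claw":1},
    {"rx":0,"ry":0,"rz":0,"tx":0,"ty":0,"tz":0,"claw":1}
  ]
}}

```text
time: 9.62
tcp_pos: [0.4512, -0.0787, 0.0585]
tool_rot: [-0.082, -0.701, -0.083, 0.704]
force: [-0.2, 0.0, 0.4]
grip_width: 0.0
```

Run:
```python
from h import *
p,r=snap("7")
```

```text
t 9.62 tcp holder [-0.166  -0.0008  0.0585] Fh [-0.2  0.1  0.4] toolx [-0.004  0.001 -1.   ] tooly ang -76.58090812912255
```

View pics/side_7.png

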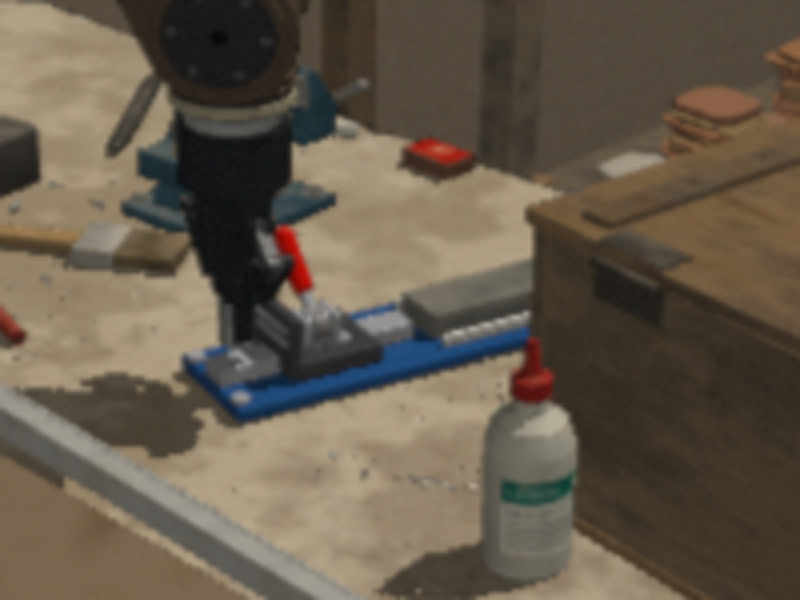

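View pics/wrist_7.png

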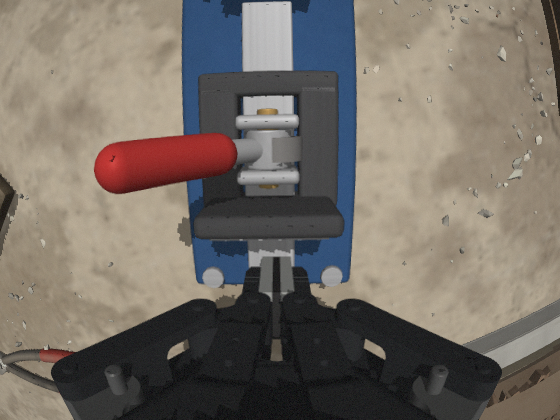

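The lever stands free on the left, tip at about (115,168). The closed fingers (277,262) sit behind the thumb plate, whose top edge is at about (268,222). I'll push the jaw.

Emit:
{"api": "send_rows", "payload": {
  "plan": [
    {"rx":0,"ry":0,"rz":0,"tx":0,"ty":-3,"tz":-6,"claw":1},
    {"rx":0,"ry":0,"rz":0,"tx":0,"ty":0,"tz":-6,"claw":1},
    {"rx":0,"ry":0,"rz":0,"tx":0,"ty":0,"tz":-5,"claw":1},
    {"rx":0,"ry":0,"rz":0,"tx":0,"ty":0,"tz":-5,"claw":1},
    {"rx":0,"ry":0,"rz":0,"tx":0,"ty":0,"tz":-5,"claw":1},
    {"rx":0,"ry":0,"rz":0,"tx":0,"ty":0,"tz":-5,"claw":1},
    {"rx":0,"ry":0,"rz":0,"tx":0,"ty":0,"tz":-5,"claw":1},
    {"rx":0,"ry":0,"rz":0,"tx":0,"ty":0,"tz":-5,"claw":1},
    {"rx":0,"ry":0,"rz":0,"tx":0,"ty":0,"tz":-5,"claw":1},
    {"rx":0,"ry":0,"rz":0,"tx":0,"ty":0,"tz":-4,"claw":1},
    {"rx":0,"ry":0,"rz":0,"tx":0,"ty":0,"tz":-4,"claw":1}
  ]
}}

```text
time: 10.63
tcp_pos: [0.5051, -0.0626, 0.0608]
tool_rot: [-0.083, -0.702, -0.083, 0.702]
force: [-3.2, 1.2, 1.7]
grip_width: -0.0001
```

Run:
```python
from h import *
p,r=snap("8",("wrist",))
```

```text
t 10.63 tcp holder [-0.1098  0.0021  0.0608] Fh [-2.8  2.   1.7] toolx [-0.  0. -1.] tooly ang -76.5393402143497
```

View pics/wrist_8.png

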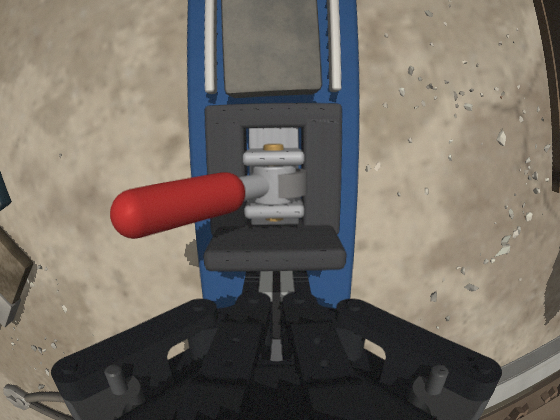

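The jaw is sliding at 2.8 N, with its front (y≈105) about 10 px short of the stone's near end (y≈92). I'll continue slowly.

Emit:
{"api": "send_rows", "payload": {
  "plan": [
    {"rx":0,"ry":0,"rz":0,"tx":0,"ty":0,"tz":-3,"claw":1},
    {"rx":0,"ry":0,"rz":0,"tx":0,"ty":0,"tz":-3,"claw":1},
    {"rx":0,"ry":0,"rz":0,"tx":0,"ty":0,"tz":-3,"claw":1},
    {"rx":0,"ry":0,"rz":0,"tx":0,"ty":0,"tz":-3,"claw":1},
    {"rx":0,"ry":0,"rz":0,"tx":0,"ty":0,"tz":-3,"claw":1}
  ]
}}

```text
time: 11.1
tcp_pos: [0.5192, -0.0593, 0.0608]
tool_rot: [-0.083, -0.702, -0.083, 0.703]
force: [-5.3, 1.2, 2.9]
grip_width: -0.0003
```

Emit:
{"api": "send_rows", "payload": {
  "plan": [
    {"rx":0,"ry":0,"rz":0,"tx":0,"ty":0,"tz":-2,"claw":1},
    {"rx":0,"ry":0,"rz":0,"tx":0,"ty":0,"tz":-2,"claw":1}
  ]
}}

```text
time: 11.27
tcp_pos: [0.523, -0.0583, 0.0608]
tool_rot: [-0.083, -0.702, -0.083, 0.703]
force: [-5.9, -0.7, 2.7]
grip_width: -0.0001
```

Run:
```python
from h import *
p,r=snap("9",())
```

```text
t 11.27 tcp holder [-0.0914  0.002   0.0608] Fh [-5.9  0.7  2.7] toolx [-0.001  0.    -1.   ] tooly ang -76.54914966908012
```

Emit:
{"api": "send_rows", "payload": {
  "plan": [
    {"rx":0,"ry":0,"rz":0,"tx":0,"ty":0,"tz":-2,"claw":1},
    {"rx":0,"ry":0,"rz":0,"tx":0,"ty":0,"tz":-2,"claw":1}
  ]
}}

```text
time: 11.43
tcp_pos: [0.5247, -0.0576, 0.0607]
tool_rot: [-0.083, -0.7, -0.083, 0.704]
force: [-27.9, -14.4, 17.7]
grip_width: 0.0001
```

Run:
```python
from h import *
p,r=snap("10",("wrist",))
```

```text
t 11.43 tcp holder [-0.0896  0.0023  0.0607] Fh [-30.5  -7.3  17.7] toolx [-0.006  0.    -1.   ] tooly ang -76.50955755587005
```

View pics/wrist_10.png

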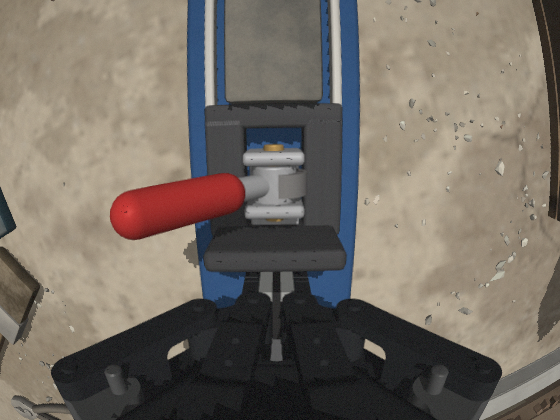

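The stone is snug: the force jumped to about 30 N at TCP x -89.6 mm, where -89 was predicted. In the picture the jaw front touches the stone at (272,103). I'll back off, rise and go to the left side of the lever.

Emit:
{"api": "send_rows", "payload": {
  "plan": [
    {"rx":0,"ry":0,"rz":0,"tx":0,"ty":0,"tz":2,"claw":1},
    {"rx":0,"ry":0,"rz":0,"tx":0,"ty":0,"tz":3,"claw":1},
    {"rx":0,"ry":0,"rz":0,"tx":0,"ty":0,"tz":17,"claw":1},
    {"rx":0,"ry":0,"rz":0,"tx":-30,"ty":0,"tz":0,"claw":1},
    {"rx":0,"ry":0,"rz":0,"tx":-35,"ty":0,"tz":0,"claw":1},
    {"rx":0,"ry":0,"rz":0,"tx":-15,"ty":0,"tz":0,"claw":1},
    {"rx":0,"ry":0,"rz":0,"tx":0,"ty":-28,"tz":-22,"claw":1},
    {"rx":0,"ry":0,"rz":0,"tx":0,"ty":-28,"tz":-22,"claw":1},
    {"rx":0,"ry":0,"rz":0,"tx":0,"ty":-28,"tz":-23,"claw":1},
    {"rx":0,"ry":0,"rz":0,"tx":0,"ty":0,"tz":0,"claw":1},
    {"rx":0,"ry":0,"rz":0,"tx":0,"ty":0,"tz":0,"claw":1}
  ]
}}

```text
time: 12.4
tcp_pos: [0.5522, 0.0361, 0.1409]
tool_rot: [0.084, 0.703, 0.084, -0.702]
force: [-0.2, -0.4, -0.0]
grip_width: 0.0001
```

Run:
```python
from h import *
p,r=snap("11")
f=np.load("wrist_11.npy",allow_pickle=True).item(); H=hold(wcloud(f,p,r)); hsv=cv2.cvtColor(f["img"],cv2.COLOR_RGB2HSV)
red=((hsv[...,0]<8)|(hsv[...,0]>172))&(hsv[...,1]>150)&(H[...,2]>.05)&(H[...,2]<.13)&(abs(H[...,1])<.08)&(abs(H[...,0]+.05)<.04)
Q=H[red]; print(len(Q),Q.min(0),Q.max(0),Q.mean(0))
```

```text
t 12.4 tcp holder [-0.0407  0.0868  0.1409] Fh [-0.3 -0.3 -0. ] toolx [ 0.002 -0.    -1.   ] tooly ang -76.39550064043237
1264 [-0.05201288  0.01345718  0.06294118] [-0.03640745  0.05333153  0.10023614] [-0.04195795  0.03672817  0.08723944]
```

View pics/wrist_11.png

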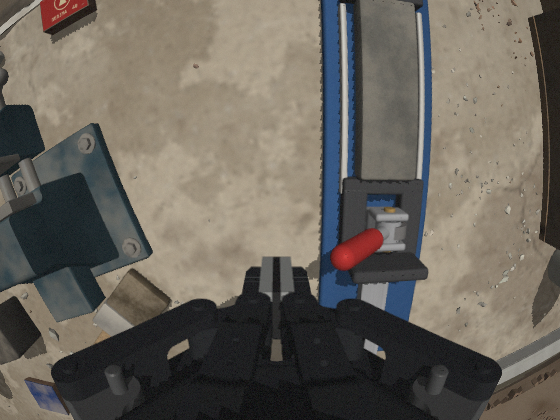

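View pics/side_11.png

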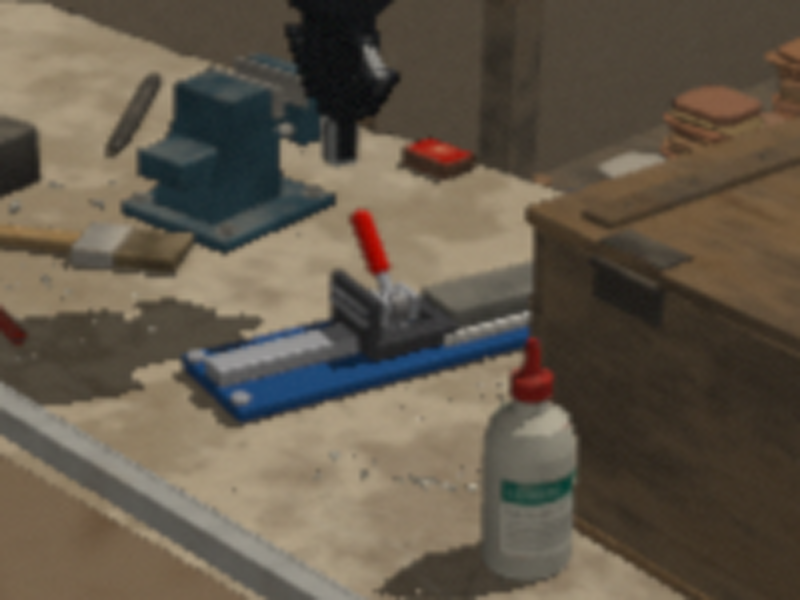

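Jaw, stone and stop touch in line: stone ends at (390,2) and (390,180), jaw at (385,185). The lever leans left with its tip at (343,257). I'll go down and push it back to the right.

Emit:
{"api": "send_rows", "payload": {
  "plan": [
    {"rx":0,"ry":0,"rz":0,"tx":22,"ty":0,"tz":0,"claw":1},
    {"rx":0,"ry":0,"rz":0,"tx":22,"ty":0,"tz":1,"claw":1},
    {"rx":0,"ry":0,"rz":0,"tx":0,"ty":8,"tz":0,"claw":1},
    {"rx":0,"ry":0,"rz":0,"tx":0,"ty":8,"tz":0,"claw":1},
    {"rx":0,"ry":0,"rz":0,"tx":0,"ty":6,"tz":0,"claw":1},
    {"rx":0,"ry":0,"rz":0,"tx":0,"ty":6,"tz":0,"claw":1},
    {"rx":0,"ry":0,"rz":0,"tx":0,"ty":6,"tz":0,"claw":1},
    {"rx":0,"ry":0,"rz":0,"tx":0,"ty":6,"tz":0,"claw":1},
    {"rx":0,"ry":0,"rz":0,"tx":0,"ty":6,"tz":0,"claw":1},
    {"rx":0,"ry":0,"rz":0,"tx":0,"ty":6,"tz":0,"claw":1},
    {"rx":0,"ry":0,"rz":0,"tx":0,"ty":6,"tz":0,"claw":1},
    {"rx":0,"ry":0,"rz":0,"tx":0,"ty":6,"tz":0,"claw":1},
    {"rx":0,"ry":0,"rz":0,"tx":0,"ty":6,"tz":0,"claw":1},
    {"rx":0,"ry":0,"rz":0,"tx":0,"ty":6,"tz":0,"claw":1},
    {"rx":0,"ry":0,"rz":0,"tx":0,"ty":6,"tz":0,"claw":1},
    {"rx":0,"ry":0,"rz":0,"tx":0,"ty":5,"tz":0,"claw":1}
  ]
}}

```text
time: 13.83
tcp_pos: [0.5706, -0.0506, 0.0967]
tool_rot: [-0.083, -0.702, -0.083, 0.702]
force: [-0.6, 4.4, -0.4]
grip_width: -0.0001
```

Emit:
{"api": "send_rows", "payload": {
  "plan": [
    {"rx":0,"ry":0,"rz":0,"tx":0,"ty":4,"tz":0,"claw":1},
    {"rx":0,"ry":0,"rz":0,"tx":0,"ty":4,"tz":0,"claw":1}
  ]
}}

```text
time: 14.0
tcp_pos: [0.5725, -0.0583, 0.0968]
tool_rot: [-0.083, -0.702, -0.083, 0.702]
force: [-0.4, 3.1, 0.0]
grip_width: -0.0003
```

Run:
```python
from h import *
p,r=snap("12",("wrist",))
```

```text
t 14.0 tcp holder [-0.0433 -0.0097  0.0968] Fh [0.3 3.1 0. ] toolx [-0.  0. -1.] tooly ang -76.55325272341791
```

View pics/wrist_12.png

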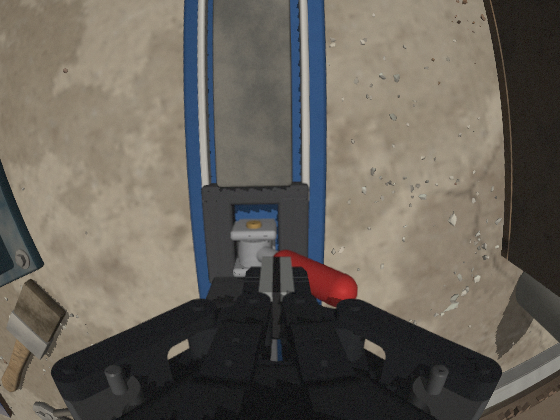

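The lever is past upright and leaning right, tip at (345,290). I'll carry on in small steps to the end stop.

Emit:
{"api": "send_rows", "payload": {
  "plan": [
    {"rx":0,"ry":0,"rz":0,"tx":0,"ty":3,"tz":0,"claw":1},
    {"rx":0,"ry":0,"rz":0,"tx":0,"ty":3,"tz":0,"claw":1},
    {"rx":0,"ry":0,"rz":0,"tx":0,"ty":2,"tz":0,"claw":1}
  ]
}}

```text
time: 14.3
tcp_pos: [0.5736, -0.064, 0.0967]
tool_rot: [-0.081, -0.702, -0.084, 0.703]
force: [-3.1, 28.2, 3.0]
grip_width: -0.0003
```

Emit:
{"api": "send_rows", "payload": {
  "plan": [
    {"rx":0,"ry":0,"rz":0,"tx":0,"ty":2,"tz":0,"claw":1},
    {"rx":0,"ry":0,"rz":0,"tx":0,"ty":2,"tz":0,"claw":1}
  ]
}}

```text
time: 14.47
tcp_pos: [0.5735, -0.0656, 0.0967]
tool_rot: [-0.08, -0.701, -0.085, 0.704]
force: [-6.3, 44.4, 10.9]
grip_width: -0.0007
```

Run:
```python
from h import *
p,r=snap("13",())
```

```text
t 14.47 tcp holder [-0.0441 -0.017   0.0967] Fh [ 4.4 44.7 10.9] toolx [-0.005  0.006 -1.   ] tooly ang -76.5889190577052
```

Emit:
{"api": "send_rows", "payload": {
  "plan": [
    {"rx":0,"ry":0,"rz":0,"tx":0,"ty":-6,"tz":0,"claw":1},
    {"rx":0,"ry":0,"rz":0,"tx":-5,"ty":-25,"tz":0,"claw":1},
    {"rx":0,"ry":0,"rz":0,"tx":-40,"ty":-10,"tz":0,"claw":1},
    {"rx":0,"ry":0,"rz":0,"tx":-20,"ty":0,"tz":0,"claw":1},
    {"rx":0,"ry":0,"rz":0,"tx":0,"ty":0,"tz":0,"claw":1},
    {"rx":0,"ry":0,"rz":0,"tx":0,"ty":0,"tz":0,"claw":1}
  ]
}}

```text
time: 14.97
tcp_pos: [0.5663, -0.0298, 0.1629]
tool_rot: [0.083, 0.703, 0.083, -0.701]
force: [0.2, -0.2, -0.3]
grip_width: 0.0003
```

```bash
cat >> h.py <<'E'
def lever(tag,jx):
    p,r=tool(); f=np.load(f"wrist_{tag}.npy",allow_pickle=True).item(); H=hold(wcloud(f,p,r)); hsv=cv2.cvtColor(f["img"],cv2.COLOR_RGB2HSV)
    red=((hsv[...,0]<8)|(hsv[...,0]>172))&(hsv[...,1]>150)&(H[...,2]>.05)&(H[...,2]<.13)&(abs(H[...,1])<.08)&(abs(H[...,0]-jx)<.04)
    Q=H[red]; print(len(Q),np.round(Q.min(0),4),np.round(Q.max(0),4),np.round(Q.mean(0),4)); return Q
E
python3 - <<'E'
from h import *
p,r=snap("14")
lever("14",-.043)
f=np.load("wrist_14.npy",allow_pickle=True).item()
for d in spotter.landmark_of("wrist","lever_tip")[:1]:
  for h in (.091,.095,.1): print(d,hold(wplane(f,*d["point"],h,p,r)))
E
```

```text
t 14.97 tcp holder [-0.0426  0.0194  0.1629] Fh [ 0.1 -0.2 -0.3] toolx [ 0.003 -0.001 -1.   ] tooly ang -76.51763699712747
1374 [-0.0531 -0.0494  0.061 ] [-0.0372 -0.0095  0.0988] [-0.0434 -0.0291  0.083 ]
{'point': [368.5, 240.3], 'confidence': 0.62} [-0.0455998  -0.04348564  0.091     ]
{'point': [368.5, 240.3], 'confidence': 0.62} [-0.04411431 -0.04224086  0.095     ]
{'point': [368.5, 240.3], 'confidence': 0.62} [-0.04225744 -0.0406849   0.1       ]
```

View pics/wrist_14.png

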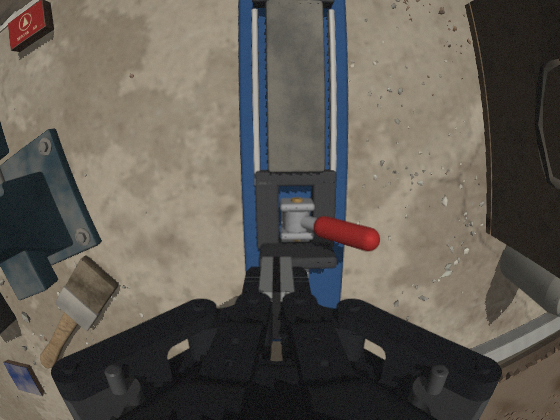

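View pics/side_14.png

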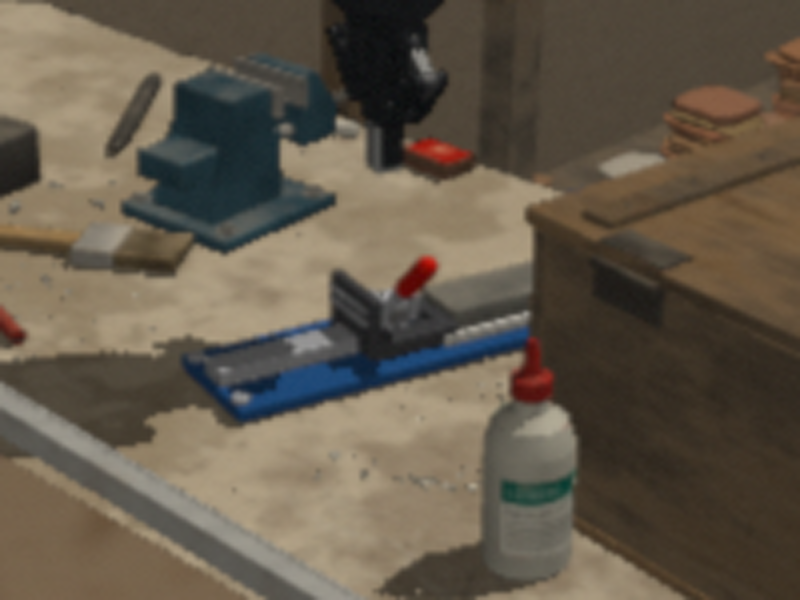

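Run:
```python
from h import *
from scipy.optimize import least_squares
# fit capsule axis: pivot (x0,y0,.042), angle th, radius 8mm, visible surface
V={"1":([.5225,-.0602,.2999],[.077,.703,.077,-.703]),"2":([.5296,-.1461,.0963],[-.083,-.701,-.084,.703]),"11":([.5522,.0361,.1409],[.084,.703,.084,-.702]),"14":([.5663,-.0298,.1629],[.083,.703,.083,-.701])}
for tag,(p,q) in V.items():
    f=np.load(f"wrist_{tag}.npy",allow_pickle=True).item()
    r=R.from_quat([q[1],q[2],q[3],q[0]]); H=hold(wcloud(f,np.array(p),r)); hsv=cv2.cvtColor(f["img"],cv2.COLOR_RGB2HSV)
    jx=-.105 if tag in "12" and tag!="11" else -.043
    red=((hsv[...,0]<8)|(hsv[...,0]>172))&(hsv[...,1]>150)&(H[...,2]>.06)&(H[...,2]<.12)&(abs(H[...,1])<.065)&(abs(H[...,0]-jx)<.025)
    red=cv2.erode(red.astype(np.uint8),np.ones((3,3)))>0
    Q=H[red]
    def res(a):
        th,x0,y0=a; d=np.array([0,np.sin(th),np.cos(th)]); v=Q-np.array([x0,y0,.042]); s=np.minimum(v@d,.058)
        return np.linalg.norm(v-s[:,None]*d,axis=1)-.008
    for y0f in (None,-.002):
        fn=res if y0f is None else (lambda b: res([b[0],b[1],y0f]))
        x=[-.7 if tag!="11" else .7,jx]+([0] if y0f is None else [])
        s=least_squares(fn,x,loss="soft_l1",f_scale=.001); print(tag,len(Q),"deg",np.degrees(s.x[0]).round(1),np.round(s.x[1:],4),np.sqrt(np.mean(s.fun**2)).round(4))
```

```text
1 360 deg -32.3 [-0.1047 -0.0077] 0.0015
1 360 deg -37.5 [-0.1047] 0.0025
2 1605 deg -29.6 [-0.105  -0.0115] 0.0014
2 1605 deg -37.3 [-0.1051] 0.0034
11 1027 deg 33.0 [-0.0447  0.0121] 0.0014
11 1027 deg 43.9 [-0.0452] 0.0055
14 1161 deg -35.4 [-0.0441 -0.0054] 0.0015
14 1161 deg -38.3 [-0.0442] 0.0019
```

The fitted lever angle (-38.3°) is at least as far over as the original locked pose in the same fit (-37.4°), and the contact positions are symmetric about the centre. To be sure, I'll press once more nearer the tip, where the leverage is better.

Emit:
{"api": "send_rows", "payload": {
  "plan": [
    {"rx":0,"ry":0,"rz":0,"tx":29,"ty":8,"tz":0,"claw":1},
    {"rx":0,"ry":0,"rz":0,"tx":29,"ty":8,"tz":0,"claw":1},
    {"rx":0,"ry":0,"rz":0,"tx":0,"ty":6,"tz":0,"claw":1},
    {"rx":0,"ry":0,"rz":0,"tx":0,"ty":6,"tz":0,"claw":1},
    {"rx":0,"ry":0,"rz":0,"tx":0,"ty":4,"tz":0,"claw":1},
    {"rx":0,"ry":0,"rz":0,"tx":0,"ty":3,"tz":0,"claw":1}
  ]
}}

```text
time: 15.62
tcp_pos: [0.5746, -0.0644, 0.105]
tool_rot: [0.083, 0.703, 0.082, -0.702]
force: [0.3, 0.3, 0.2]
grip_width: 0.0001
```

Emit:
{"api": "send_rows", "payload": {
  "plan": [
    {"rx":0,"ry":0,"rz":0,"tx":0,"ty":2,"tz":0,"claw":1},
    {"rx":0,"ry":0,"rz":0,"tx":0,"ty":2,"tz":0,"claw":1}
  ]
}}

```text
time: 15.78
tcp_pos: [0.5752, -0.0678, 0.1049]
tool_rot: [0.083, 0.703, 0.083, -0.702]
force: [-0.4, 0.9, -0.2]
grip_width: -0.0001
```

Run:
```python
from h import *
p,r=snap("15",())
```

```text
t 15.78 tcp holder [-0.043  -0.0196  0.1049] Fh [-0.2  0.9 -0.2] toolx [ 0.001 -0.    -1.   ] tooly ang -76.55202757721767
```

Emit:
{"api": "send_rows", "payload": {
  "plan": [
    {"rx":0,"ry":0,"rz":0,"tx":0,"ty":2,"tz":0,"claw":1},
    {"rx":0,"ry":0,"rz":0,"tx":0,"ty":2,"tz":0,"claw":1},
    {"rx":0,"ry":0,"rz":0,"tx":0,"ty":0,"tz":0,"claw":1}
  ]
}}

```text
time: 16.03
tcp_pos: [0.5753, -0.0699, 0.1044]
tool_rot: [-0.082, -0.702, -0.084, 0.703]
force: [-1.2, 13.9, 5.6]
grip_width: -0.0002
```

Run:
```python
from h import *
p,r=snap("16",())
```

```text
t 16.03 tcp holder [-0.0434 -0.0216  0.1044] Fh [ 2.1 13.8  5.6] toolx [-0.001  0.002 -1.   ] tooly ang -76.56631027242607
```

Emit:
{"api": "send_rows", "payload": {
  "plan": [
    {"rx":0,"ry":0,"rz":0,"tx":0,"ty":2,"tz":0,"claw":1},
    {"rx":0,"ry":0,"rz":0,"tx":0,"ty":0,"tz":0,"claw":1}
  ]
}}

```text
time: 16.2
tcp_pos: [0.5753, -0.0707, 0.1043]
tool_rot: [-0.081, -0.702, -0.084, 0.703]
force: [-3.4, 21.7, 6.7]
grip_width: 0.0001
```

Run:
```python
from h import *
p,r=snap("17",())
```

```text
t 16.2 tcp holder [-0.0436 -0.0224  0.1043] Fh [ 1.8 21.9  6.7] toolx [-0.002  0.004 -1.   ] tooly ang -76.56739840519666
```

22 N here, and 44 N before, are well above the ~15 N needed near lock, and the lever no longer yields, so it's at its stop. I'll retreat and check.

Emit:
{"api": "send_rows", "payload": {
  "plan": [
    {"rx":0,"ry":0,"rz":0,"tx":0,"ty":-6,"tz":0,"claw":1},
    {"rx":0,"ry":0,"rz":0,"tx":0,"ty":-20,"tz":0,"claw":1},
    {"rx":0,"ry":0,"rz":0,"tx":-40,"ty":0,"tz":0,"claw":1},
    {"rx":0,"ry":0,"rz":0,"tx":-40,"ty":0,"tz":0,"claw":1},
    {"rx":0,"ry":0,"rz":0,"tx":-40,"ty":0,"tz":15,"claw":1},
    {"rx":0,"ry":0,"rz":0,"tx":-40,"ty":0,"tz":20,"claw":1},
    {"rx":0,"ry":0,"rz":0,"tx":-30,"ty":0,"tz":25,"claw":1},
    {"rx":0,"ry":0,"rz":0,"tx":0,"ty":0,"tz":0,"claw":1},
    {"rx":0,"ry":0,"rz":0,"tx":0,"ty":0,"tz":0,"claw":1}
  ]
}}

```text
time: 16.95
tcp_pos: [0.5132, -0.0619, 0.2925]
tool_rot: [0.083, 0.704, 0.082, -0.701]
force: [0.1, -0.0, -0.9]
grip_width: 0.0001
```

Run:
```python
from h import *
p,r=snap("18",("wrist","side","scene"))
lever("18",-.043)
f=np.load("wrist_18.npy",allow_pickle=True).item(); H=hold(wcloud(f,p,r))
cv2.imwrite("pics/w18crop.png",cv2.resize(f["img"][0:270,180:400,::-1],None,fx=2.2,fy=2.2,interpolation=cv2.INTER_CUBIC))
S=H[(abs(H[...,1])<.026)&(H[...,0]>0)&(H[...,0]<.125)&(H[...,2]>.028)]
A=np.c_[S[:,:2],np.ones(len(S))]; c=np.linalg.lstsq(A,S[:,2],rcond=None)[0]; print("stone top z",np.median(S[:,2]),"tilt",c[:2],len(S))
for n,h in {"oil_bottle":0,"flat_brush":0}.items():
    for cm in ("side","wrist"):
        ff=np.load(f"{cm}_18.npy",allow_pickle=True).item()
        for d in spotter.landmark_of(cm,n)[:1]: print(cm,n,np.round(wplane(ff,*d["point"],h,p,r) if cm=="wrist" else plane(ff,*d["point"],h),3))
for n in ("jaw_face","stop_face","whetstone","lever_tip"):
    for d in spotter.landmark_of("wrist",n)[:1]: print(n,d["confidence"],np.round(hold(wplane(f,*d["point"],HT[n],p,r)),4))
```

```text
t 16.95 tcp holder [-0.1018  0.0008  0.2925] Fh [ 0.1 -0.1 -0.9] toolx [ 0.004 -0.001 -1.   ] tooly ang -76.57417185366124
542 [-0.0523 -0.0486  0.0609] [-0.0374 -0.0094  0.0968] [-0.0445 -0.0291  0.0825]
stone top z 0.03637318864256972 tilt [ 0.00135981 -0.00260411] 3813
side oil_bottle [ 0.571 -0.326  0.   ]
wrist oil_bottle [ 0.57  -0.321  0.   ]
side flat_brush [0.361 0.201 0.   ]
wrist flat_brush [0.362 0.19  0.   ]
jaw_face 0.72 [-0.0068 -0.      0.022 ]
whetstone 0.95 [0.0629 0.0023 0.014 ]
lever_tip 0.65 [-0.0469 -0.0428  0.091 ]
```

View pics/w18crop.png

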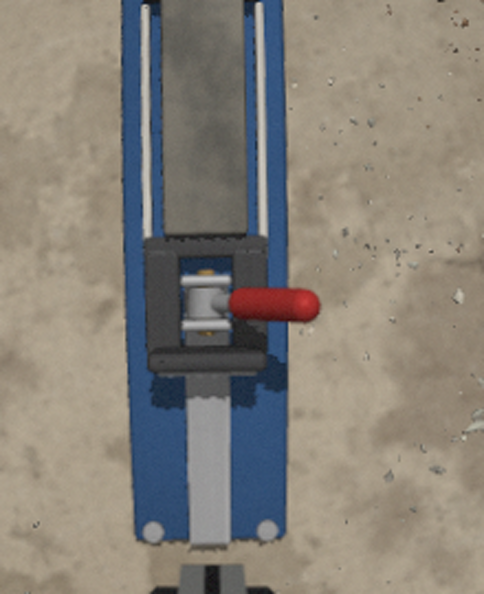

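View pics/side_18.png

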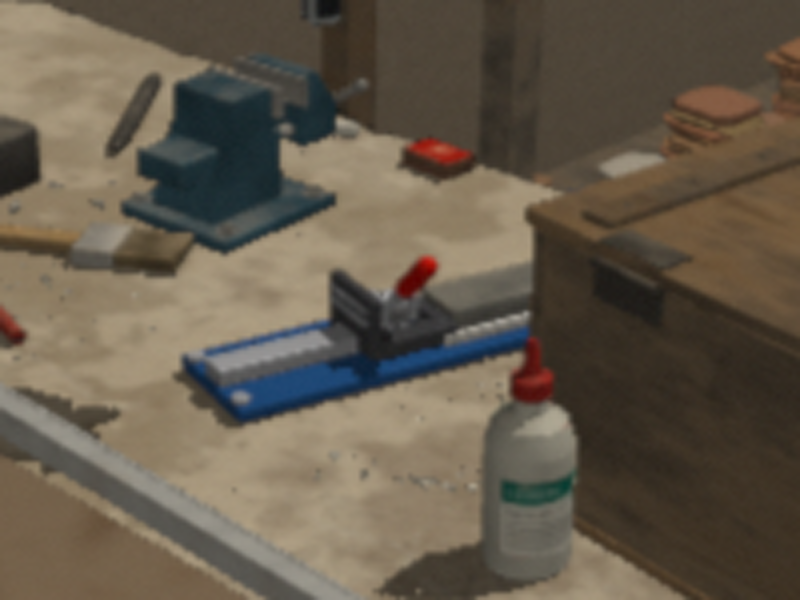

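```bash
python3 -c "
from cell import close_job,telemetry
print(telemetry.get_obs()['force']); print(close_job())"
```

```text
[ 0.30766034  0.83979639 -0.2073864 ]
the job is handed in; nothing more can be done
None
```

The whetstone is clamped snug between the jaw and the end stop, with the lever flipped back to locked. I handed the job in at about 17 s of robot time with the arm clear.

**What I did:** I used closed fingers throughout. I flipped the lever over to free until it met its stop (about 11 N), then pushed the thumb plate. The jaw slid at 3–6 N until the force jumped to about 30 N with the stone against the stop. I backed off and pushed the lever back over to its locked stop.

**Last checks:**
- **Jaw:** the face is at holder x −6.8 mm, which is 0.070 of travel and matches the snug value.
- **Stone:** it lies flat, with its top at 36.4 mm and tilt under 0.3%. Its centre is at holder x 62.9 mm (63 expected).
- **Lever:** the tip is 43 mm to the right (44 expected). A second push nearer the tip, to 22 N, gave under 1 mm.
- **Bottle and brush:** both are still where they were, within camera error.

**Less certain:**
- **Lever angle:** my fit is biased and reads about 38° instead of 42°. It read about 37° for the original locked pose, so I judged full lock by comparison with that and by the stop forces.
- **Lever force:** the first lock push peaked at about 45 N on the fingers. That is above the 40 N limit given for the arm and gripper body, but well under the 120 N wrist limit.
- **Jaw hold:** I did not push on the locked jaw to test it.
- **Stop end:** my last picture did not show the stone's contact with the stop. I inferred it from the force jump and the stone's position.

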